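# Steel block from the back of a tilt bin

## Task

Pull the grey parts bin fully forward on its pivot by the bar on top of it, so that its back comes out from under the roof. Then take out the plain steel spacer block and set it down flat on its underside inside the open black tray. Leave the valve block (the one with two ports and a black end) in the bin; the bin may stay tilted.

Things in the scene. Friction and masses are not known exactly. Their poses are not given: they have to be found in the camera images.
- tilt_bin (a joint): grey plastic bin between the aluminium cheeks of a low stand, hinged on a level axis at its lower front edge. 0 = upright, its back hidden under the stand's roof; grows to the stop at 0.5 rad as its top is pulled forward (towards the stand's open front). It stays at any angle (friction); about 2 to 3 N at the bar moves it. Angle in rad.
- bin_stand: aluminium stand, 140 deep, 196 wide, 158 mm high, fixed to the worktop. Origin on the worktop straight under the bin's pivot axis; x points to the back of the stand (so the bin tilts towards -x), y along the pivot axis, z up. Pivot axis 20 mm above the origin, along y. The roof covers x = +35 to +106 mm, its top at z = 158 mm; cheeks at y = +-93 mm; nothing stands above the bin in front of x = +35 mm but the bar.
- bin_bar (a point): middle of the bin's bar handle: a round steel bar 10 mm thick and 80 mm long, parallel to the pivot axis. It lies 20 mm in front of and 170 mm above the pivot when the bin is upright, and swings about the pivot with the bin; 50 mm free below it. Site axes turn with the bin: x to the bin's back, y along the bar, z normal to the bin's floor.
- bin_floor (a point): middle of the floor of the bin's back compartment, on the floor's top, 54 mm behind and 80 mm above the pivot with the bin upright; moves with the bin, axes as for bin_bar (z is the floor's normal, tilting forward by the joint angle). The compartment is 70 mm deep (x) and split by a divider 3 mm thick and 12 mm high into two lanes 80 mm wide, left and right; rib (8 mm high) in front, walls 15 mm high behind and at the sides.
- spacer_block: plain ground-steel block 20 x 50 x 25 mm (x, y, z), two small holes in its top, about 60 to 130 g. Origin in the middle of its underside, y along its length, z up. Starts in one lane of the bin's back compartment, either one, its length running front to back; lies on the floor and may slide up to 15 mm to the front rib as the bin tilts.
- valve_block: small pneumatic valve 18 x 64 x 29 mm, white with a black end and two round ports on top. Origin in the middle of its underside, y along its length. Lies in the other lane of the bin.
- setup_tray: open shallow black plastic tray, 90 x 120 x 12 mm outside (x, y, z), walls 4 mm, floor 4 mm thick, fixed on the worktop. Origin in the middle of its underside; axes along its sides.

How it is judged:
By the outcome, as a careful person would: the job done as asked, in the order asked, and still so for the second after the job is handed in, with the robot touching nothing.
It also fails if it takes over 51 s, if anything falls off the work surface, if the arm or the gripper's body presses on something with over 40 N, if the wrist force passes 120 N, or if a joint passes its speed limit or range.

## Robot

A 6-joint arm with a two-finger parallel gripper is mounted at the origin on a cart in front of the work surface, level with it; the furniture and walls round the work are solid. World frame = base frame: x ahead of the robot, y to its left, z up, the work surface at z = 0. Lengths are in m, angles in rad, forces in N, time in s.
With the tool pointing down it reaches from about 0.3 to 0.875 m from the base axis. Payload 4.2 kg.
Tool frame: the origin (TCP) lies between the finger pads; the fingertips stand 17 mm ahead of it and the grasp point (between the pads) lies 2 mm behind it; z points along the fingers, x is the direction in which the jaws open and shut, and the axes are right-handed (so a half turn about z gives the same grasp; the last joint's range is limited). The gripper opens to 85 mm and grips with 20 to 120 N. Pads are 22 mm wide; open, the fingers measure 114 mm over their backs; the gripper's body (76 mm by 85 mm) begins 54 mm behind the grasp point. The pads swing forward as they close: fully open they stand 13 mm farther back than shut.
Start: joints at [-1.356, 0.32, 1.565, -0, 1.257, -0.02], TCP at [0.134, -0.559, 0.248] pointing down, gripper open.
Joint ranges: [-3.11, 3.11], [-0.84, 2.01], [0.21, 2.61], [-1.34, 4.49], [0.05, 2.63], [-2.56, 2.56]. Speed limits (rad/s): [2.57, 2.57, 3.14, 3.14, 3.14, 3.14].

## Interface

Orientations are given as a 3x3 rotation matrix whose columns are the frame's x, y, z axes.
In Python, from cell import r, optics, order, models gives the robot as it stands.
- The arm moves only by the shell command python3 -m pendant 'ROWS' [OPENING]. ROWS is a JSON object of lists of equal length, an entry for each row: "dp": the shift along the tool's x, y, z in mm, a list of three; "angular": the turn, a rotation vector about the tool's x, y, z in degrees, a list of three. In form: {"dp": [[tx, ty, tz], ...], "angular": [[wx, wy, wz], ...]}. A call has 1 to 10 rows; each row is the pose to reach, as a shift and turn from the pose measured when the call began, along the tool's axes at that moment; what a row does not reach only later rows make up. A row lasts 1/10 s, in which the tool goes at most 50 mm and 8.59 degrees, less where a joint would pass 70% of its speed; a pose out of reach is approached as far as the arm can. A call with a gripper value outside its range is refused whole. OPENING is the finger opening in mm, from 0 to 85.4, set as the call begins (- or left out, the last holds). The fingers move at their own pace and stop on an object; the grip force is fixed at half the most. Time passes only in rows, so rows that repeat a pose let the fingers close. It gives the time, the measured TCP pose, the force and the opening at its end, in the units of the state.
- r.sense(): the state, without advancing time (a new reading comes with each control period).
- optics.capture(name): name is "scene" or "top"; returns a dict with "frame" (400x640x3 uint8, red, green, blue), "mtx" (3x3 intrinsics, pixels), "R" (3x3) and "t" (3): a world point X has camera coordinates R X + t. Camera axes: x right, y down, z forward; pixel columns grow to the right and rows downward; lengths in m; the calibration is good to about 2 mm. A picture is of the moment at which its call begins. There is no depth.
- order.hand_in(): hands the job in, once; it reports no verdict.
Trained networks look in a picture, given as the dict that the camera call returned (one of the last four; its "shot" number tells which), for a name from the list of things; names that differ only in an ending like _2 or _b are one class to them, and where a whole thing is asked for, a point or a joint stands for the part that bears it (a point fixed in the world has none). Each returns a list of dicts, best first, with "score" (0 to 1); they miss things now and then, are a little off and sometimes report something else, mostly with a low value. They report only what shows in the picture. A call takes as long as a camera call.
- models.boxes_of(picture, label): "box" ([left, top, width, height] in pixels, round what is visible of it).
The state is a dict: "time": time; "joint_positions": joint angles; "joint_velocities": joint speeds; "effort": joint torques, N m; "tcp_pos": TCP position; "ee_rot": TCP orientation; "ft_force": force on the tool from outside, world axes, zero at the start; "wrist_torque": the same for the moment, N m; "opening": finger opening in m.
Only numpy, scipy, OpenCV 4.12 (cv2) and the standard library are available. Lean on these libraries where they do the work, as an engineer would, in place of code of your own. Each camera call takes 0.05 s, during which the arm holds its last target.

## Working session

There is one attempt and no reset: what is moved stays moved. The work goes in short steps, Python scripts to look and compute and a shell command to move; the robot and the scene stay as the last step left them, time stands still between calls to the robot, and variables do not carry over. Pictures are saved under pics/ and viewed, and the job is handed in when it is done.

```bash
ls; mkdir -p pics; python3 - <<'E'
from cell import r, optics, order, models
import cv2
s=r.sense();print(s['time'],s['tcp_pos'],s['ee_rot'],s['opening'])
for n in ['scene','top']:
    c=optics.capture(n); cv2.imwrite(f'pics/{n}0.png',c['frame'][:,:,::-1]); print(n,c['mtx'],c['R'],c['t'])
    for l in ['tilt_bin','bin_stand','bin_bar','spacer_block','valve_block','setup_tray']:
        print(l,[(b['box'],round(b['score'],2)) for b in models.boxes_of(c,l)[:2]])
E
```

```text
pics
0.0 [ 0.13368574 -0.55877577  0.2474743 ] [[ 2.32633637e-01 -9.72564376e-01 -3.55693598e-04]
 [-9.72562848e-01 -2.32633902e-01  1.72481275e-03]
 [-1.76023782e-03 -5.53150827e-05 -9.99998449e-01]] 0.08540696256221379
scene [[378.23822295   0.         314.51538499]
 [  0.         378.23822295 200.13857893]
 [  0.           0.           1.        ]] [[-0.47141483 -0.88190523  0.00334875]
 [-0.59026951  0.3126977  -0.74417878]
 [ 0.65524801 -0.35279358 -0.6679721 ]] [0.38548721 0.39265795 0.73306115]
tilt_bin [([224.6, 218.3, 63.4, 88.3], 0.62)]
bin_stand [([195.1, 198.1, 101.5, 120.0], 0.73)]
bin_bar [([223.5, 219.6, 65.2, 84.6], 0.96)]
spacer_block [([226.7, 255.0, 14.4, 11.0], 0.53)]
valve_block []
setup_tray [([354.5, 167.5, 45.3, 35.5], 0.63)]
top [[518.47212837   0.         314.72382089]
 [  0.         518.47212837 199.85057512]
 [  0.           0.           1.        ]] [[ 2.71907091e-02 -9.99629298e-01  1.39014285e-03]
 [-9.95847181e-01 -2.72086525e-02 -8.68796911e-02]
 [ 8.68853086e-02  9.77950569e-04 -9.96217841e-01]] [0.11845367 0.59632002 1.39686102]
tilt_bin [([208.6, 203.2, 66.5, 57.2], 0.58)]
bin_stand [([189.2, 177.2, 95.6, 85.3], 0.61)]
bin_bar [([209.6, 203.1, 64.5, 56.1], 0.62)]
spacer_block []
valve_block [([243.1, 210.5, 10.0, 9.2], 0.48)]
setup_tray [([391.1, 159.9, 48.5, 34.5], 0.71)]
```

```bash
python3 - <<'E'
import cv2
a=cv2.imread('pics/scene0.png')[150:340,170:430]; cv2.imwrite('pics/s0c.png',cv2.resize(a,None,fx=3,fy=3,interpolation=cv2.INTER_CUBIC))
a=cv2.imread('pics/top0.png')[140:290,170:450]; cv2.imwrite('pics/t0c.png',cv2.resize(a,None,fx=2.8,fy=2.8,interpolation=cv2.INTER_CUBIC))
E
```

```text
(no output)
```

View pics/s0c.png

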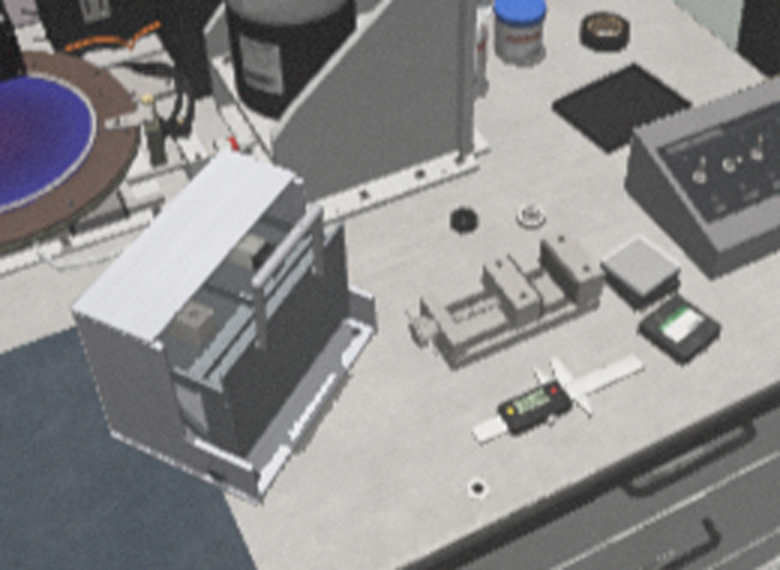

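View pics/t0c.png

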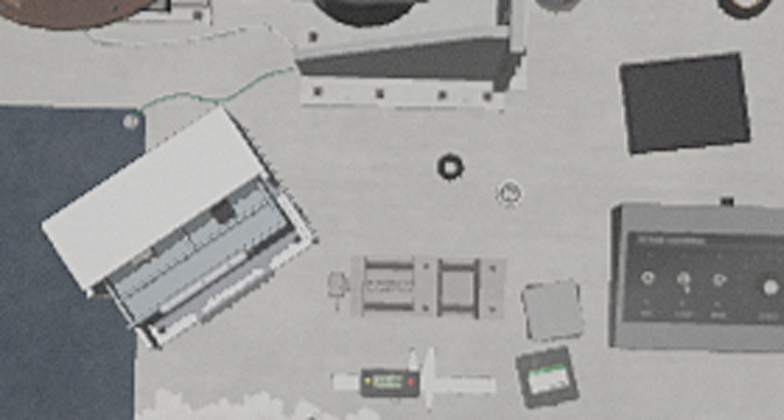

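View pics/scene0.png

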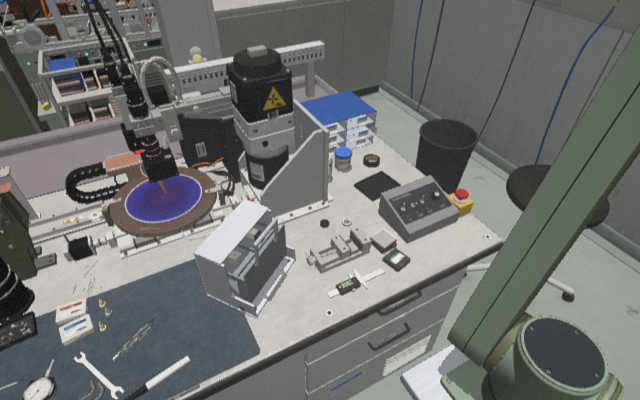

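View pics/top0.png

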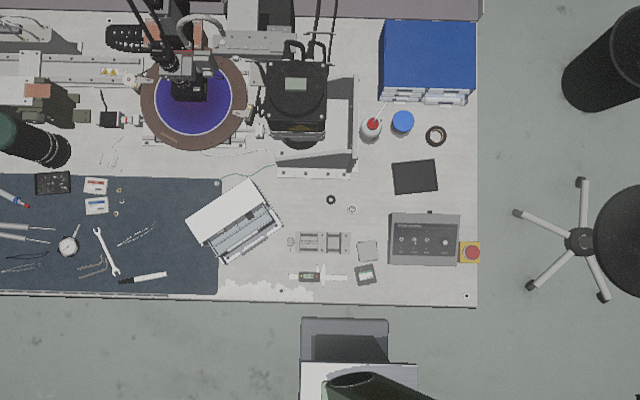

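```bash
cat > h.py <<'E'
import numpy as np, cv2
from scipy.optimize import least_squares
def unproj(c,uv,z):
    K,R,t=map(np.array,(c['mtx'],c['R'],c['t'])); o=-R.T@t
    d=R.T@np.linalg.inv(K)@np.array([uv[0],uv[1],1.]); return o+d*(z-o[2])/d[2]
def proj(c,X):
    K,R,t=map(np.array,(c['mtx'],c['R'],c['t'])); p=(R@np.atleast_2d(X).T).T+t; q=p@K.T; return q[:,:2]/q[:,2:]
def Rz(a): return np.array([[np.cos(a),-np.sin(a),0],[np.sin(a),np.cos(a),0],[0,0,1]])
def Ry(a): return np.array([[np.cos(a),0,np.sin(a)],[0,1,0],[-np.sin(a),0,np.cos(a)]])
def crop(c,x0,y0,x1,y1,f,name):
    cv2.imwrite(name,cv2.resize(np.ascontiguousarray(c['frame'][y0:y1,x0:x1,::-1]),None,fx=f,fy=f,interpolation=cv2.INTER_CUBIC))
E
python3 - <<'E'
from h import *
from cell import optics
T=optics.capture('top'); S=optics.capture('scene')
T0=lambda x,y:(x/2.8+170-.3,y/2.8+140-.3)
S0=lambda x,y:(x/3+170-.3,y/3+150-.3)
for p in [(42,225),(225,107),(270,178),(88,295)]: print(unproj(T,T0(*p),.158).round(4))
print('tray')
tr=[(621,65),(740,53),(750,140),(630,154)]
q=[unproj(T,T0(*p),.012) for p in tr]; print(np.round(q,4),np.mean(q,0))
sq=[(552,105),(633,64),(692,104),(613,152)]
q=[unproj(S,S0(*p),.012) for p in sq]; print(np.round(q,4),np.mean(q,0))
# roof corner fit; order front-right? 
loc=np.array([[.106,.098,.158],[.106,-.098,.158],[.035,-.098,.158],[.035,.098,.158]])
tu=np.array([T0(*p) for p in [(42,225),(225,107),(270,178),(88,295)]])
su=np.array([S0(*p) for p in [(73,310),(228,150),(303,178),(165,375)]])
def f(p,w=(1,1)):
    X=loc@Rz(p[2]).T+[p[0],p[1],0]
    return np.r_[(proj(T,X)-tu).ravel()*w[0],(proj(S,X)-su).ravel()*w[1]]
for w in [(1,1),(1,0),(0,1)]:
    r=least_squares(f,[.45,.2,.5],args=(w,)); print(r.x,r.fun.round(1))
E
```

```text
[0.5223 0.4554 0.158 ]
[0.6319 0.2974 0.158 ]
[0.5695 0.2551 0.158 ]
[0.4617 0.4118 0.158 ]
tray
[[ 0.7033 -0.0765  0.012 ]
 [ 0.7186 -0.1949  0.012 ]
 [ 0.6317 -0.2055  0.012 ]
 [ 0.6145 -0.0867  0.012 ]] [ 0.66701632 -0.14091204  0.012     ]
[[ 0.6936 -0.0753  0.012 ]
 [ 0.7119 -0.1933  0.012 ]
 [ 0.6252 -0.208   0.012 ]
 [ 0.6014 -0.0897  0.012 ]] [ 0.65804072 -0.14156805  0.012     ]
[0.48359494 0.31297945 0.62549809] [ 0.2  4.1  0.7  2.   0.4  0.1 -0.6  2.9 -0.2  1.2 -0.1 -0.6 -0.4 -1.2
 -3.5 -8.7]
[0.48838752 0.31479077 0.60520225] [-0.2  1.   1.2  0.3  0.4 -1.4 -1.4  0.1 -0.  -0.  -0.  -0.  -0.  -0.
 -0.  -0. ]
[0.47580847 0.31247681 0.64051887] [-0.   0.  -0.   0.   0.   0.  -0.   0.   1.   4.4  0.3  1.4  0.5  0.6
 -1.7 -5.6]
```

```bash
cat > ov.py <<'E'
from h import *
def stand(p,X): return np.atleast_2d(X)@Rz(p[2]).T+[p[0],p[1],0]
def binpt(p,th,X): # X rel pivot in bin coords
    A=np.atleast_2d(X)@Ry(-th).T+[0,0,.02]; return stand(p,A)
def lines(p,th):
    L=[]
    rect=lambda a:[(a[i],a[(i+1)%len(a)]) for i in range(len(a))]
    for z in (.158,):
        L+=[(stand(p,s)[0],stand(p,e)[0],(0,0,255)) for s,e in rect([[.035,-.098,z],[.106,-.098,z],[.106,.098,z],[.035,.098,z]])]
    L+=[(stand(p,s)[0],stand(p,e)[0],(0,255,255)) for s,e in [([.106,.098,0],[.106,.098,.158])]]
    L+=[(binpt(p,th,s)[0],binpt(p,th,e)[0],(0,255,0)) for s,e in [([-.02,-.04,.17],[-.02,.04,.17])]]
    L+=[(binpt(p,th,s)[0],binpt(p,th,e)[0],(255,0,0)) for s,e in rect([[.019,-.0815,.08],[.089,-.0815,.08],[.089,.0815,.08],[.019,.0815,.08]])]
    L+=[(binpt(p,th,s)[0],binpt(p,th,e)[0],(255,0,255)) for s,e in [([.019,0,.092],[.089,0,.092])]]
    return L
def draw(c,L,x0,y0,x1,y1,f,name):
    im=cv2.resize(np.ascontiguousarray(c['frame'][y0:y1,x0:x1,::-1]),None,fx=f,fy=f,interpolation=cv2.INTER_CUBIC)
    for a,b,col in L:
        q=(proj(c,[a,b])+.5-[x0,y0])*f-.5
        cv2.line(im,tuple(int(v) for v in q[0].round()),tuple(int(v) for v in q[1].round()),col,1,cv2.LINE_AA)
    cv2.imwrite(name,im)
E
python3 - <<'E'
from ov import *
from cell import optics
T=optics.capture('top'); S=optics.capture('scene')
p=[.488,.3148,.605]
draw(S,lines(p,0),190,190,310,325,5,'pics/os1.png'); draw(T,lines(p,0),180,170,290,270,6,'pics/ot1.png')
E
```

```text
(no output)
```

View pics/os1.png

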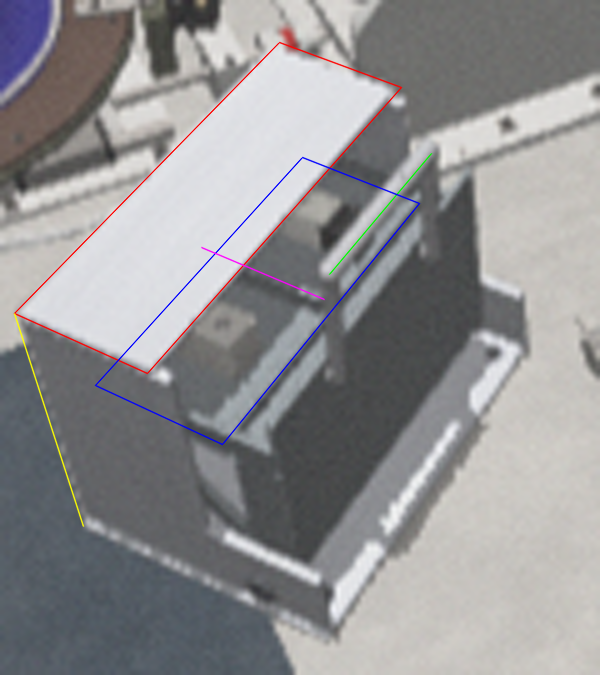

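View pics/ot1.png

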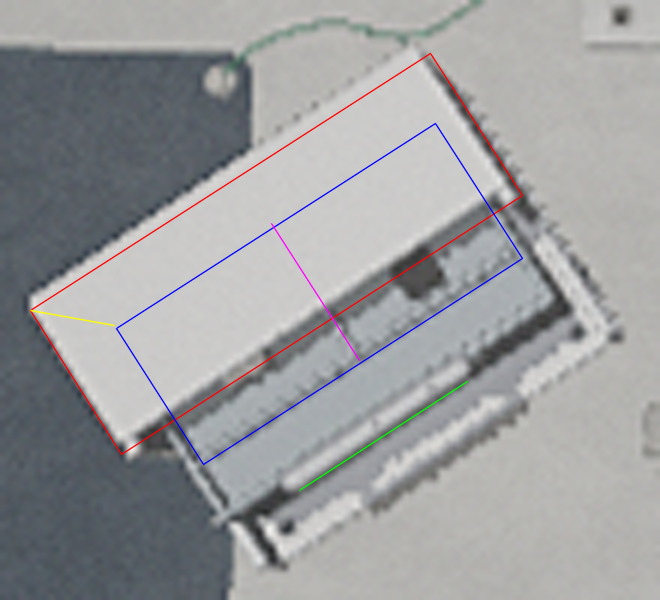

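```bash
python3 - <<'E'
from ov import *
from cell import optics
T=optics.capture('top'); S=optics.capture('scene')
tu=np.array([(30,300),(413,45),(518,190),(130,443),(286,486),(468,370)])/6+[180-.4,170-.4]
su=np.array([(17,313),(279,42),(404,93),(150,376),(326,272),(433,150)])/5+[190-.4,190-.4]
loc=np.array([[.106,.098,.158],[.106,-.098,.158],[.035,-.098,.158],[.035,.098,.158],[-.02,.04,.19],[-.02,-.04,.19]])
def f(p,w=(1,1)):
    X=stand(p,loc)
    return np.r_[(proj(T,X)-tu).ravel()*w[0],(proj(S,X)-su).ravel()*w[1]]
for w in [(1,1),(1,0),(0,1)]:
    r=least_squares(f,[.45,.2,.5],args=(w,)); print(r.x,r.fun.round(1))
    if w==(1,1): p=r.x
print(stand(p,[[-.02,0,.19],[-.02,.04,.19]]))
tr=np.array([(621,65),(740,53),(750,140),(630,154)])/2.8+[170-.3,140-.3]
sr=np.array([(552,105),(633,64),(692,104),(613,152)])/3+[170-.3,150-.3]
tl=np.array([[.045,.06,.012],[.045,-.06,.012],[-.045,-.06,.012],[-.045,.06,.012]])
def g(p,w): 
    X=stand(p,tl); return np.r_[(proj(T,X)-tr).ravel()*w[0],(proj(S,X)-sr).ravel()*w[1]]
for w in [(1,1),(1,0),(0,1)]:
    r=least_squares(g,[.66,-.14,0],args=(w,)); print(r.x,r.fun.round(1))
draw(S,lines(p,0),190,190,310,325,5,'pics/os2.png'); draw(T,lines(p,0),180,170,290,270,6,'pics/ot2.png')
E
```

```text
[0.4897772  0.31503771 0.60975995] [-0.2  1.1  2.5  0.5  0.4 -0.  -1.6  1.3  2.1 -0.  -0.3  1.  -1.  -0.4
 -0.6 -0.3 -1.2 -1.6 -0.8 -0.9  0.3 -0.1 -0.9 -0. ]
[0.49143058 0.31618724 0.61298997] [-0.7  0.6  1.8 -0.2 -0.1 -0.8 -2.   0.8  1.7 -0.7 -0.7  0.2 -0.  -0.
 -0.  -0.  -0.  -0.  -0.  -0.  -0.  -0.  -0.  -0. ]
[0.48743586 0.3144258  0.60462474] [ 0.   0.   0.   0.   0.   0.  -0.   0.   0.   0.  -0.   0.  -0.4  0.
  0.3  0.1 -0.4 -1.1 -0.3 -0.4  0.9  0.5 -0.2  0.6]
[[0.47338149 0.3035843  0.19      ]
 [0.45047466 0.33637572 0.19      ]]
[ 0.66406857 -0.14202297  0.14571064] [-0.2  1.2 -0.   0.5  0.9  1.2  0.9  1.3 -0.8 -1.2 -0.6 -1.  -0.6 -0.5
 -1.9 -1.8]
[ 0.66702391 -0.14090723  0.12949348] [-0.3 -0.2 -0.1 -0.3  0.3  0.6  0.2 -0.1 -0.  -0.  -0.  -0.  -0.  -0.
 -0.  -0. ]
[ 0.65798967 -0.14153976  0.17326228] [-0.   0.  -0.   0.   0.   0.   0.   0.   0.1  0.3 -0.2 -0.1  0.3  0.2
 -0.2 -0.4]
```

View pics/os2.png

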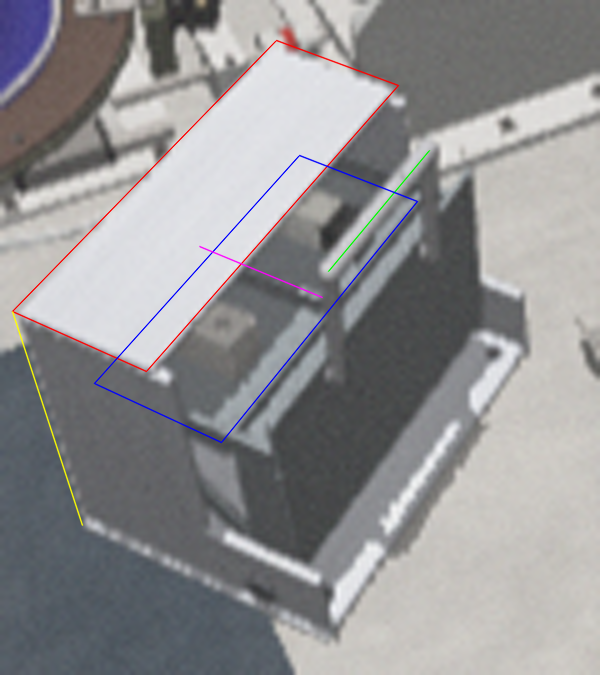

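View pics/ot2.png

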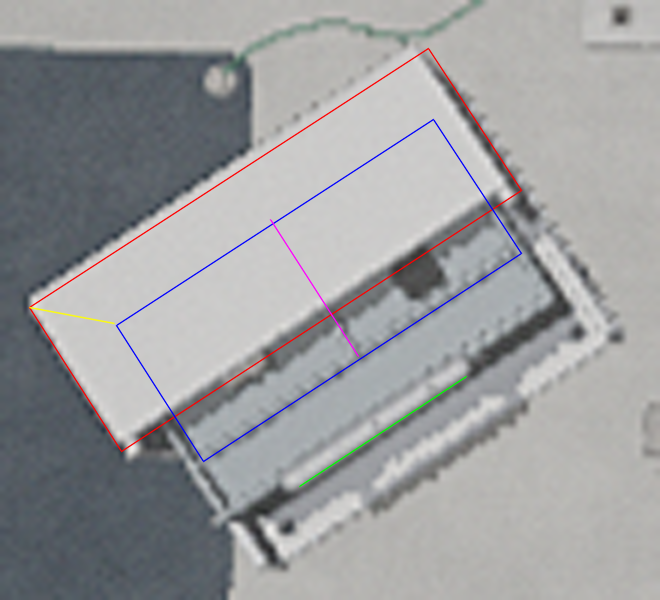

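```bash
cat >> ov.py <<'E'
from scipy.spatial.transform import Rotation as Ro
P=[.4905,.316,.607]
def rel(pos,Rt=None):
    from cell import r
    s=r.sense(); p=np.array(s['tcp_pos']); R0=np.array(s['ee_rot'])
    Rt=R0 if Rt is None else Rt
    print('t',s['time'],'tcp',p.round(4),'op',round(s['opening'],4),'F',np.round(s['ft_force'],1))
    print('dp',(R0.T@(np.array(pos)-p)*1000).round(1),'ang',np.degrees(Ro.from_matrix(R0.T@Rt).as_rotvec()).round(2),'q',np.round(s['joint_positions'],2))
def down(a): # tool x at world angle a(rad), z down
    x=np.array([np.cos(a),np.sin(a),0]); z=np.array([0,0,-1.]); return np.c_[x,np.cross(z,x),z]
def seq(): pass
E
python3 - <<'E'
from ov import *
print(stand(P,[[-.02,0,.19],[-.099,0,.16]]))
rel([.47,-.05,.36],down(P[2])); rel(stand(P,[-.02,0,.30])[0],down(P[2]))
E
```

```text
[[0.47407274 0.30459188 0.19      ]
 [0.40918507 0.25952981 0.16      ]]
t 1.0 tcp [ 0.1338 -0.5593  0.2484] op 0.0852 F [-1.2 -1.   0.5]
dp [-417.  -445.5 -111.7] ang [ 1.0000e-02 -1.0000e-02 -1.1133e+02] q [-1.36  0.32  1.56 -0.    1.26 -0.02]
t 1.0 tcp [ 0.1338 -0.5593  0.2484] op 0.0852 F [-1.2 -1.   0.5]
dp [-761.  -531.9  -51.8] ang [ 1.0000e-02 -1.0000e-02 -1.1133e+02] q [-1.36  0.32  1.56 -0.    1.26 -0.02]
```

```bash
python3 -m pendant '{"dp":[[-100,-150,-112],[-250,-300,-112],[-417,-445,-112],[-417,-445,-112],[-417,-445,-112],[-417,-445,-112],[-417,-445,-112],[-417,-445,-112],[-417,-445,-112],[-417,-445,-112]],"angular":[[0,0,-8],[0,0,-16],[0,0,-24],[0,0,-32],[0,0,-40],[0,0,-48],[0,0,-56],[0,0,-64],[0,0,-72],[0,0,-80]]}' 26
python3 - <<'E'
from ov import *
rel([.47,-.05,.36],down(P[2])); rel(stand(P,[-.02,0,.30])[0],down(P[2]))
E
```

```text
time: 2.0
tcp_pos: [0.404, -0.1525, 0.3434]
ee_rot: [[0.998, 0.066, 0.001], [0.066, -0.998, -0.001], [0.001, 0.001, -1.0]]
ft_force: [0.1, -0.2, 0.3]
opening: 0.0261
t 2.0 tcp [ 0.404  -0.1525  0.3434] op 0.0261 F [ 0.1 -0.2  0.3]
dp [ 72.6 -98.  -16.6] ang [  0.05  -0.05 -31.  ] q [-0.39  0.04  1.68 -0.    1.42 -0.45]
t 2.0 tcp [ 0.404  -0.1525  0.3434] op 0.0261 F [ 0.1 -0.2  0.3]
dp [ 100.  -451.6   43.2] ang [  0.05  -0.05 -31.  ] q [-0.39  0.04  1.68 -0.    1.42 -0.45]
```

```bash
python3 -m pendant '{"dp":[[60,-80,0],[80,-200,0],[100,-300,20],[100,-452,43],[100,-452,43],[100,-452,43],[100,-452,43],[100,-452,43],[100,-452,43],[100,-452,43]],"angular":[[0,0,-31],[0,0,-31],[0,0,-31],[0,0,-31],[0,0,-31],[0,0,-31],[0,0,-31],[0,0,-31],[0,0,-31],[0,0,-31]]}'
python3 - <<'E'
from ov import *
rel(stand(P,[-.02,0,.30])[0],down(P[2]));rel(stand(P,[-.02,0,.195])[0],down(P[2]))
E
```

```text
time: 3.0
tcp_pos: [0.4736, 0.3088, 0.2992]
ee_rot: [[0.82, 0.573, 0.0], [0.573, -0.82, 0.0], [0.0, 0.0, -1.0]]
ft_force: [0.4, -0.2, -0.4]
opening: 0.0261
t 3.0 tcp [0.4736 0.3088 0.2992] op 0.0261 F [ 0.4 -0.2 -0.4]
dp [-2.   3.7 -0.8] ang [ 0.   -0.01  0.18] q [ 0.56  0.28  1.5  -0.    1.37 -0.05]
t 3.0 tcp [0.4736 0.3088 0.2992] op 0.0261 F [ 0.4 -0.2 -0.4]
dp [ -2.1   3.7 104.2] ang [ 0.   -0.01  0.18] q [ 0.56  0.28  1.5  -0.    1.37 -0.05]
```

```bash
python3 -m pendant '{"dp":[[-2,4,40],[-2,4,70],[-2,4,70],[-2,4,70]],"angular":[[0,0,0],[0,0,0],[0,0,0],[0,0,0]]}'
python3 - <<'E'
from ov import *
from cell import optics
S=optics.capture('scene');crop(S,190,150,310,300,5,'pics/s3.png')
rel(stand(P,[-.02,0,.195])[0],down(P[2]))
E
```

```text
time: 3.4
tcp_pos: [0.4745, 0.3045, 0.2297]
ee_rot: [[0.82, 0.573, 0.0], [0.573, -0.82, 0.0], [0.0, 0.0, -1.0]]
ft_force: [1.0, -0.9, 0.6]
opening: 0.0258
t 3.45 tcp [0.4751 0.3048 0.2308] op 0.0258 F [ 0.1 -0.4  0.4]
dp [-1.1 -0.4 35.8] ang [ 0.01 -0.17  0.17] q [ 0.55  0.31  1.62  0.    1.21 -0.06]
```

View pics/s3.png

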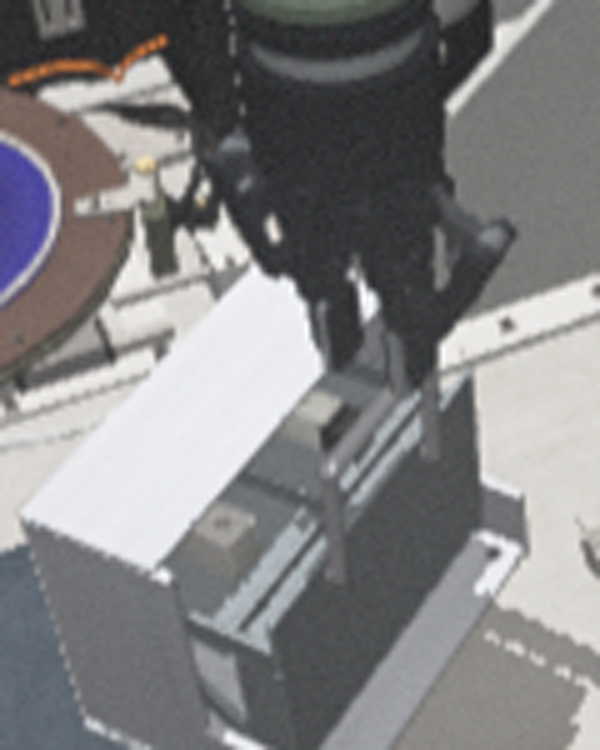

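```bash
python3 -m pendant '{"dp":[[-1,0,10],[-1,0,20],[-1,0,30],[-1,0,39],[-1,0,39]],"angular":[[0,0,0],[0,0,0],[0,0,0],[0,0,0],[0,0,0]]}'
python3 - <<'E'
from ov import *
for th in [.1,.2,.3,.4,.5,.55]:
    X=np.array([-.02,0,.17])@Ry(-th).T+[0,0,.02]; print(th,X.round(4))
rel(stand(P,[-.02,0,.195])[0],down(P[2]))
E
```

```text
time: 3.95
tcp_pos: [0.4736, 0.3037, 0.19]
ee_rot: [[0.82, 0.573, -0.001], [0.573, -0.82, -0.0], [-0.001, -0.0, -1.0]]
ft_force: [-0.9, 0.4, -0.4]
opening: 0.0259
0.1 [-0.0369  0.      0.1872]
0.2 [-0.0534  0.      0.1826]
0.3 [-0.0693  0.      0.1765]
0.4 [-0.0846  0.      0.1688]
0.5 [-0.0991  0.      0.1596]
0.55 [-0.1059  0.      0.1545]
t 3.95 tcp [0.4736 0.3037 0.19  ] op 0.0259 F [-0.9  0.4 -0.4]
dp [ 0.9 -0.4 -5. ] ang [-0.    0.03  0.16] q [ 0.55  0.34  1.68  0.    1.12 -0.06]
```

```bash
python3 -m pendant '{"dp":[[-4,0,0],[-8,0,0],[-13,0,1],[-18,0,2],[-23,0,3],[-28,0,4],[-33,0,5],[-38,0,7],[-42,0,8],[-46,0,10]],"angular":[[0,0,0],[0,0,0],[0,0,0],[0,0,0],[0,0,0],[0,0,0],[0,0,0],[0,0,0],[0,0,0],[0,0,0]]}'
python3 -m pendant '{"dp":[[-5,0,2],[-10,0,4],[-15,0,7],[-20,0,9],[-25,0,12],[-29,0,14],[-33,0,17],[-36,0,18],[-38,0,19],[-38,0,20]],"angular":[[0,0,0],[0,0,0],[0,0,0],[0,0,0],[0,0,0],[0,0,0],[0,0,0],[0,0,0],[0,0,0],[0,0,0]]}'
python3 - <<'E'
from ov import *
from cell import optics
S=optics.capture('scene');draw(S,lines(P,.5),190,150,310,310,5,'pics/s4.png')
rel(stand(P,[-.099,0,.16])[0],down(P[2]))
E
```

```text
time: 4.95
tcp_pos: [0.4355, 0.2772, 0.1799]
ee_rot: [[0.82, 0.573, -0.001], [0.573, -0.82, -0.0], [-0.001, -0.0, -1.0]]
ft_force: [1.4, 0.6, 1.1]
opening: 0.026
time: 5.95
tcp_pos: [0.4038, 0.2551, 0.1599]
ee_rot: [[0.82, 0.573, -0.002], [0.573, -0.82, -0.001], [-0.002, -0.0, -1.0]]
ft_force: [0.5, 0.5, 0.3]
opening: 0.0259
t 6.0 tcp [0.4039 0.2551 0.1597] op 0.0261 F [ 0.2 -0.5 -0.3]
dp [ 6.9 -0.5 -0.3] ang [-0.02  0.11  0.16] q [ 0.54  0.25  1.91  0.    0.98 -0.07]
```

View pics/s4.png

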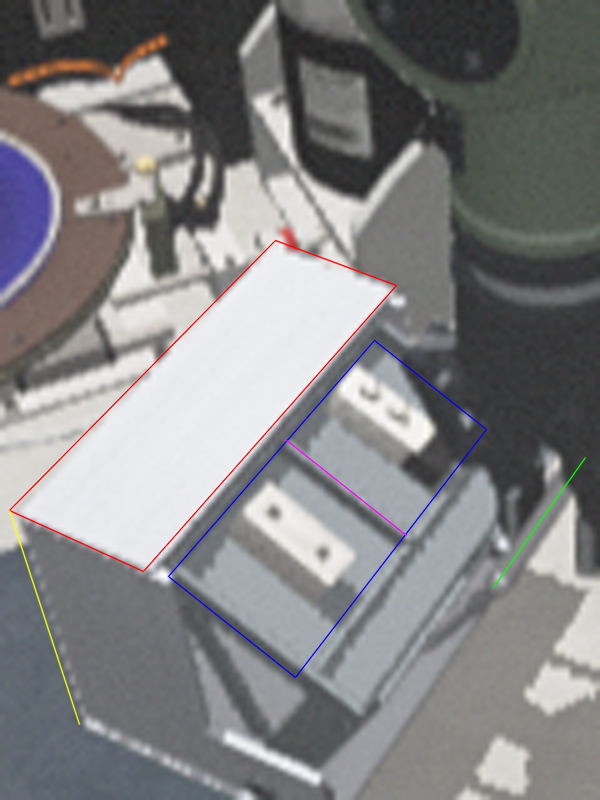

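```bash
python3 -m pendant '{"dp":[[-2,0,1],[-4,0,2],[-6,0,3],[-6,0,3]],"angular":[[0,0,0],[0,0,0],[0,0,0],[0,0,0]]}'
python3 -m pendant '{"dp":[[-2,0,1],[-4,0,2],[-6,0,3],[-6,0,3]],"angular":[[0,0,0],[0,0,0],[0,0,0],[0,0,0]]}'
```

```text
time: 6.4
tcp_pos: [0.403, 0.2545, 0.159]
ee_rot: [[0.82, 0.573, 0.009], [0.572, -0.82, 0.006], [0.011, -0.0, -1.0]]
ft_force: [7.2, 5.6, 3.5]
opening: 0.0265
time: 6.8
tcp_pos: [0.403, 0.2545, 0.1587]
ee_rot: [[0.82, 0.572, 0.022], [0.572, -0.82, 0.015], [0.026, 0.0, -1.0]]
ft_force: [8.7, 7.8, 5.3]
opening: 0.0264
```

```bash
python3 -m pendant '{"dp":[[4,0,0],[8,0,0],[8,0,0],[8,0,-20],[8,0,-50],[8,0,-90],[8,0,-130],[8,0,-130]],"angular":[[0,-0.7,0],[0,-1.4,0],[0,-1.4,0],[0,-1.4,0],[0,-1.4,0],[0,-1.4,0],[0,-1.4,0],[0,-1.4,0]]}'
python3 - <<'E'
from ov import *
from cell import optics,models
S=optics.capture('scene');T=optics.capture('top')
draw(S,lines(P,.5),190,180,310,300,6,'pics/s5.png');draw(T,lines(P,.5),180,170,290,270,6,'pics/t5.png')
crop(S,190,180,310,300,6,'pics/s5n.png');crop(T,180,170,290,270,6,'pics/t5n.png')
for c in (S,T):
  for l in ('spacer_block','valve_block'): print(l,[(b['box'],round(b['score'],2)) for b in models.boxes_of(c,l)[:2]])
rel([0,0,0])
E
```

```text
time: 7.6
tcp_pos: [0.4081, 0.2578, 0.2935]
ee_rot: [[0.82, 0.572, 0.009], [0.572, -0.82, 0.005], [0.01, 0.001, -1.0]]
ft_force: [0.5, -0.3, -0.2]
opening: 0.0264
spacer_block []
valve_block [([253.4, 227.6, 29.2, 19.7], 0.88)]
spacer_block [([220.3, 233.2, 15.1, 18.2], 0.51)]
valve_block [([244.1, 213.3, 22.0, 23.4], 0.65), ([217.6, 230.7, 18.0, 19.4], 0.21)]
t 7.9 tcp [0.4059 0.2566 0.2871] op 0.0259 F [-0.8 -0.3 -0.3]
dp [-479.   -21.8  288.1] ang [0. 0. 0.] q [ 0.54  0.15  1.7   0.    1.3  -0.07]
```

View pics/s5.png

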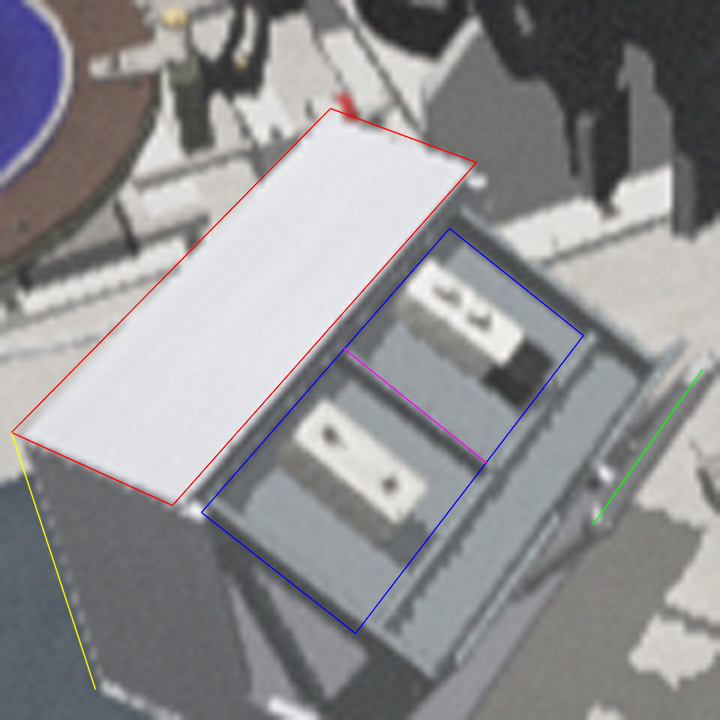

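View pics/t5.png

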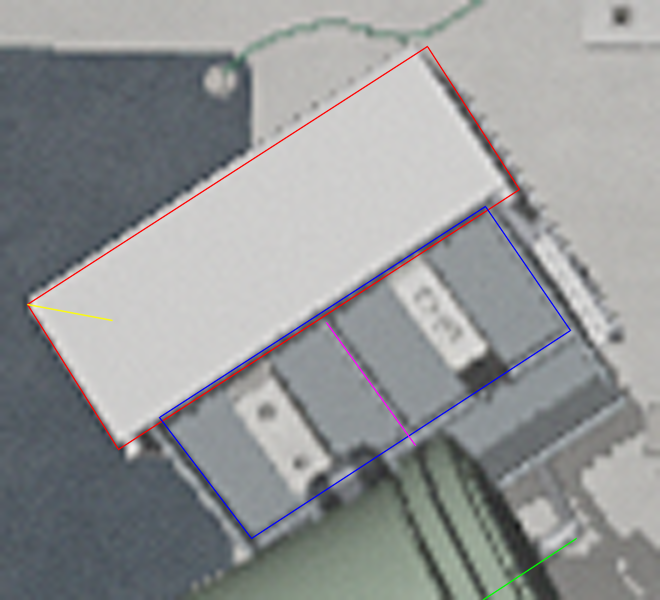

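View pics/t5n.png

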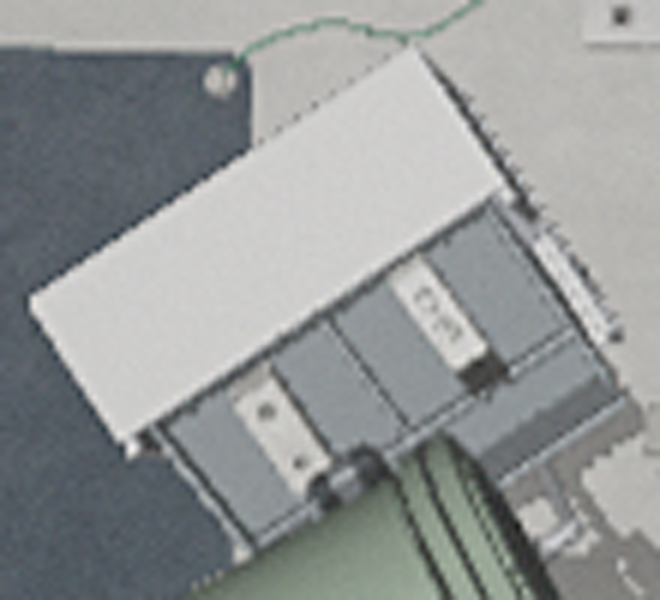

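View pics/s5n.png

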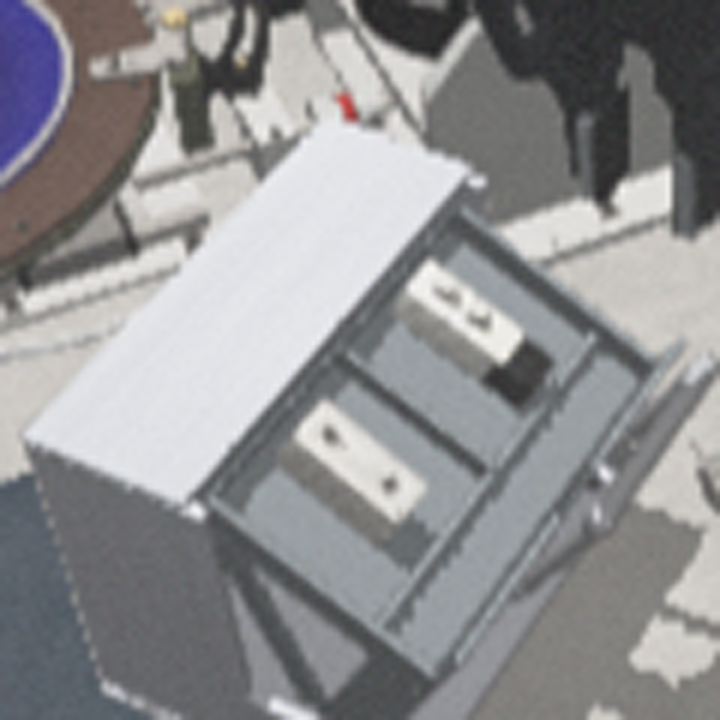

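```bash
cat > fit.py <<'E'
from ov import *
from cell import optics
T=optics.capture('top'); S=optics.capture('scene')
su=np.array([(297,440),(323,397),(430,489),(402,523)])/6+[190-.4,180-.4]
tu=np.array([(232,402),(267,372),(331,462),(299,497)])/6+[180-.4,170-.4]
# order: back +y, back -y, front -y, front +y ; block local: x width(bin y), length along bin x
L=np.array([[.025,.010],[.025,-.010],[-.025,-.010],[-.025,.010]])
def X(p,P=P):
    c,s=np.cos(p[2]),np.sin(p[2]); q=L@np.array([[c,s],[-s,c]])+p[:2]
    return binpt(P,.5,np.c_[q,np.full(4,.105)])
for w in [(1,1),(1,0),(0,1)]:
    r=least_squares(lambda p:np.r_[w[0]*(proj(S,X(p))-su).ravel(),w[1]*(proj(T,X(p))-tu).ravel()],[.05,.04,0]); print(r.x.round(4),r.fun.round(1))
E
python3 fit.py
```

```text
[ 0.058   0.04   -0.0015] [-1.9 -1.  -0.8 -0.1 -0.8 -1.2 -1.2 -0.4  0.6  1.3  1.6  1.9  1.8  1.7
  0.4  0.2]
[ 0.055   0.0396 -0.0068] [-0.7 -0.4  0.4  0.6  0.4 -0.5 -0.1  0.3  0.   0.   0.   0.   0.   0.
  0.   0. ]
[0.0626 0.0403 0.0058] [-0.  -0.  -0.  -0.  -0.  -0.  -0.  -0.  -0.6  0.1  0.4  0.6  0.8  0.4
 -0.6 -1.1]
```

```bash
cat > g.py <<'E'
from ov import *
def Rg(th=.5,sgn=-1):
    B=Rz(P[2])@Ry(-th); z=-B[:,2]; x=sgn*B[:,1]; return np.c_[x,np.cross(z,x),z]
def tgt(h,x=.053,y=.040): return binpt(P,.5,[x,y,.08+h])[0]
E
python3 - <<'E'
from g import *
print(tgt(.1),tgt(.02)); rel(tgt(.13),Rg())
E
```

```text
[0.43500607 0.32616108 0.20337441] [0.46650866 0.34803845 0.13316781]
t 8.0 tcp [0.4062 0.2568 0.2876] op 0.026 F [-0.8 -0.  -0.6]
dp [ 49.  -40.4  57.8] ang [22.48 22.54 88.07] q [ 0.54  0.15  1.7   0.    1.3  -0.07]
```

```bash
python3 -m pendant '{"dp":[[0,0,0],[0,0,0],[0,0,0],[5,-5,5],[10,-10,10],[20,-16,20],[30,-24,30],[40,-32,40],[49,-40,50],[49,-40,58]],"angular":[[2,2,8],[4,4,16],[6,6,24],[8,8,32],[10,10,40],[12,12,48],[14,14,56],[16,16,64],[18,18,72],[20,20,80]]}' 34
python3 - <<'E'
from g import *
rel(tgt(.13),Rg())
E
```

```text
time: 9.0
tcp_pos: [0.4234, 0.3182, 0.2284]
ee_rot: [[0.678, -0.652, 0.339], [-0.735, -0.62, 0.276], [0.03, -0.437, -0.899]]
ft_force: [0.8, -0.2, 0.1]
opening: 0.0337
t 9.0 tcp [0.4234 0.3182 0.2284] op 0.0337 F [ 0.8 -0.2  0.1]
dp [ 0.1 -0.3 -1.4] ang [2.62 2.09 7.82] q [0.6  0.08 2.01 0.06 0.6  1.38]
```

```bash
python3 -m pendant '{"dp":[[0,0,0],[0,0,0],[0,0,0],[0,0,0]],"angular":[[2.6,2.1,7.8],[2.6,2.1,7.8],[2.6,2.1,7.8],[2.6,2.1,7.8]]}'
python3 - <<'E'
from g import *
rel(tgt(.06),Rg())
E
```

```text
time: 9.4
tcp_pos: [0.424, 0.3184, 0.2288]
ee_rot: [[0.572, -0.72, 0.394], [-0.82, -0.502, 0.273], [0.001, -0.479, -0.878]]
ft_force: [0.8, -0.8, -0.3]
opening: 0.0336
t 9.4 tcp [0.424  0.3184 0.2288] op 0.0336 F [ 0.8 -0.8 -0.3]
dp [-0.1  0.4 68.7] ang [0.   0.   0.13] q [ 0.63  0.07  2.04 -0.02  0.53  1.6 ]
```

```bash
python3 -m pendant '{"dp":[[0,0,20],[0,0,40],[0,0,60],[0,0,69],[0,0,69]],"angular":[[0,0,0],[0,0,0],[0,0,0],[0,0,0],[0,0,0]]}'
python3 - <<'E'
from g import *
from cell import optics
S=optics.capture('scene');crop(S,190,180,310,300,6,'pics/s6.png')
T=optics.capture('top');crop(T,180,170,290,270,6,'pics/t6.png')
rel(tgt(.02),Rg())
E
```

```text
time: 9.9
tcp_pos: [0.4515, 0.3371, 0.1672]
ee_rot: [[0.572, -0.72, 0.392], [-0.82, -0.503, 0.272], [0.001, -0.477, -0.879]]
ft_force: [-0.1, 0.6, -0.1]
opening: 0.0338
t 10.0 tcp [0.4515 0.3373 0.1687] op 0.0342 F [-0.1 -0.5 -0. ]
dp [-0.3  0.9 40.1] ang [-0.02 -0.    0.13] q [ 0.63  0.2   2.07 -0.03  0.37  1.61]
```

View pics/s6.png

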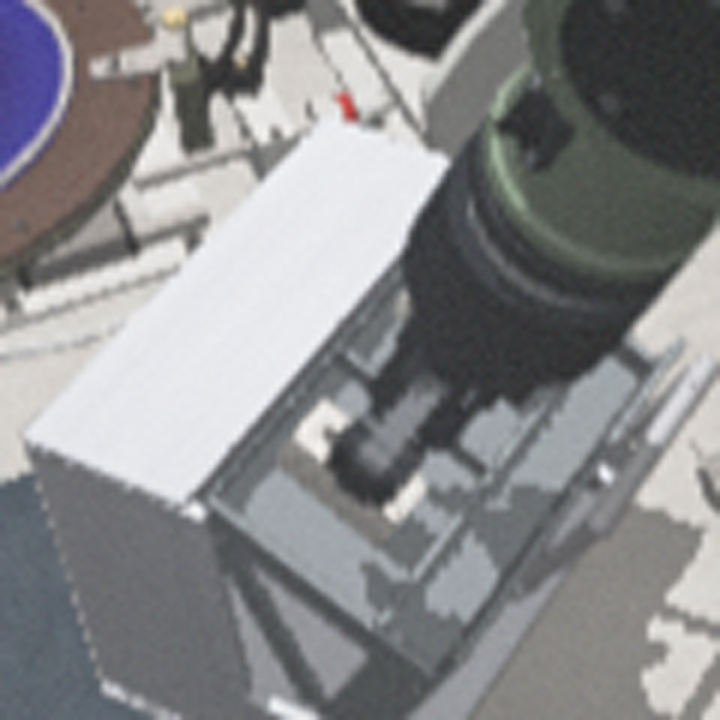

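View pics/t6.png

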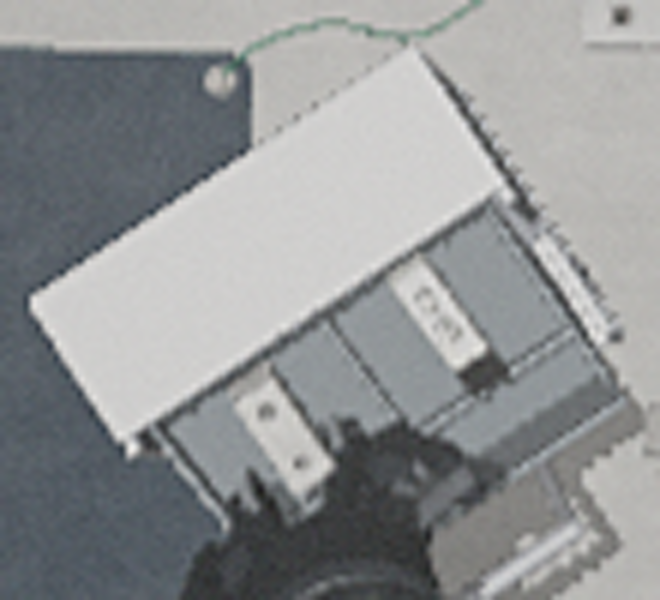

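```bash
python3 -m pendant '{"dp":[[-1,0,7],[-1,0,14],[-1,0,20],[-1,0,26],[-1,0,31],[-1,0,31]],"angular":[[0,0,0],[0,0,0],[0,0,0],[0,0,0],[0,0,0],[0,0,0]]}'
python3 - <<'E'
from g import *
from cell import optics
S=optics.capture('scene');crop(S,190,180,310,300,6,'pics/s7.png')
T=optics.capture('top');crop(T,180,170,290,270,6,'pics/t7.png')
rel(tgt(.02),Rg())
E
```

```text
time: 10.6
tcp_pos: [0.4631, 0.3466, 0.1406]
ee_rot: [[0.572, -0.72, 0.393], [-0.82, -0.503, 0.273], [0.001, -0.479, -0.878]]
ft_force: [-1.0, 0.9, 0.1]
opening: 0.034
t 10.7 tcp [0.4632 0.3466 0.1413] op 0.034 F [ 0.7  0.3 -0.1]
dp [0.7 0.8 8.9] ang [-0.01 -0.    0.13] q [ 0.63  0.26  2.08 -0.03  0.31  1.62]
```

View pics/s7.png

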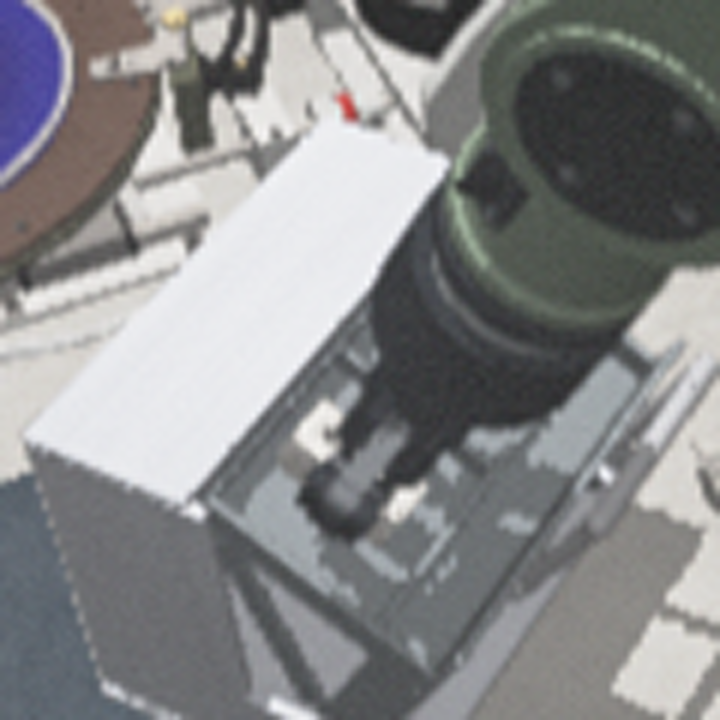

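View pics/t7.png

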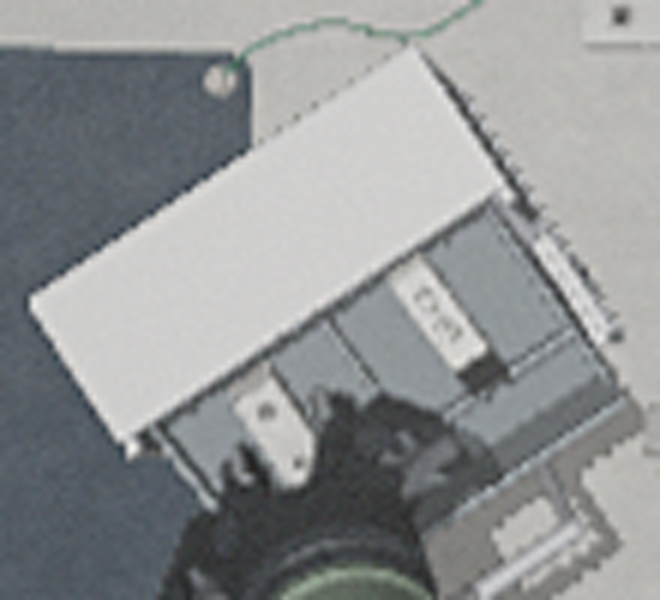

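```bash
python3 -m pendant '{"dp":[[0,0,2],[0,0,4],[0,0,6],[0,0,7],[0,0,7]],"angular":[[0,0,0],[0,0,0],[0,0,0],[0,0,0],[0,0,0]]}'
python3 -m pendant '{"dp":[[0,0,0],[0,0,0],[0,0,0],[0,0,0],[0,0,0],[0,0,0]],"angular":[[0,0,0],[0,0,0],[0,0,0],[0,0,0],[0,0,0],[0,0,0]]}' 5
```

```text
time: 11.2
tcp_pos: [0.4659, 0.3485, 0.135]
ee_rot: [[0.572, -0.72, 0.394], [-0.82, -0.503, 0.273], [0.001, -0.479, -0.878]]
ft_force: [-0.2, 0.3, 0.7]
opening: 0.0336
time: 11.8
tcp_pos: [0.4661, 0.3486, 0.1352]
ee_rot: [[0.572, -0.719, 0.394], [-0.82, -0.502, 0.274], [0.001, -0.48, -0.877]]
ft_force: [-0.2, -0.4, 2.1]
opening: 0.0187
```

```bash
python3 -m pendant '{"dp":[[0,0,-5],[0,0,-15],[0,0,-35],[0,0,-60],[0,0,-90],[0,0,-100],[0,0,-100]],"angular":[[0,0,0],[0,0,0],[0,0,0],[0,0,0],[0,0,0],[0,0,0],[0,0,0]]}'
python3 - <<'E'
from g import *
from cell import optics
S=optics.capture('scene');crop(S,190,150,310,300,5,'pics/s8.png')
T=optics.capture('top');crop(T,180,170,290,270,6,'pics/t8.png')
rel([.5,.1,.3],down(np.radians(8.1)))
E
```

```text
time: 12.5
tcp_pos: [0.4266, 0.3213, 0.2247]
ee_rot: [[0.572, -0.718, 0.396], [-0.82, -0.501, 0.275], [0.001, -0.483, -0.876]]
ft_force: [0.9, 0.1, -1.0]
opening: 0.0187
t 12.6 tcp [0.4263 0.3211 0.2223] op 0.0185 F [-1.3 -0.1 -1.9]
dp [223.5  20.9 -99.6] ang [-25.59 -15.82 -61.81] q [ 0.63  0.08  2.05 -0.02  0.51  1.61]
```

View pics/s8.png

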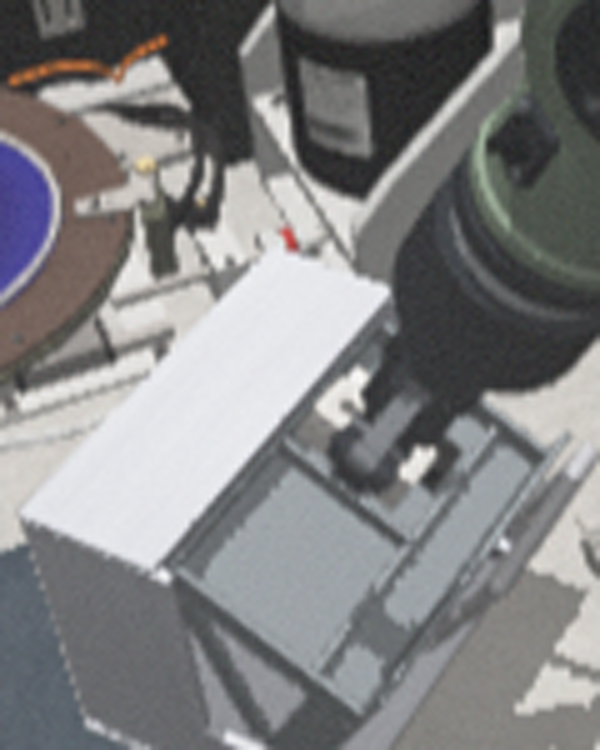

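View pics/t8.png

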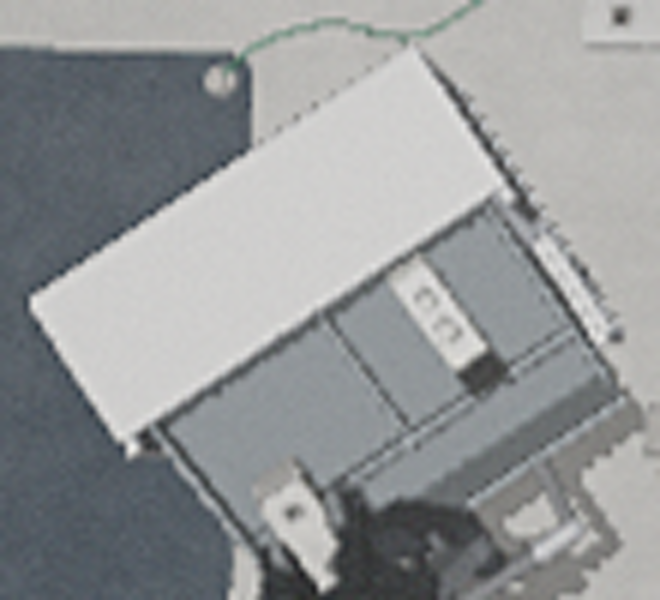

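```bash
python3 -m pendant '{"dp":[[0,-20,-36],[2,-38,-70],[40,-38,-85],[80,-30,-100],[120,-20,-100],[160,-10,-100],[200,10,-100],[224,21,-100],[224,21,-100],[224,21,-100]],"angular":[[0,0,0],[-3,-2,-7],[-6,-4,-14],[-9,-6,-21],[-12,-7,-28],[-15,-9,-35],[-18,-11,-42],[-20,-12.5,-49],[-23,-14.5,-56],[-25.6,-15.8,-61.8]]}'
python3 - <<'E'
from g import *
rel([.664,-.1415,.12],down(.1413))
E
```

```text
time: 13.6
tcp_pos: [0.501, 0.0982, 0.298]
ee_rot: [[0.99, 0.142, -0.004], [0.142, -0.99, -0.003], [-0.004, 0.002, -1.0]]
ft_force: [-0.3, 0.6, -0.3]
opening: 0.019
t 13.6 tcp [0.501  0.0982 0.298 ] op 0.019 F [-0.3  0.6 -0.3]
dp [128. 260. 178.] ang [0.13 0.26 0.08] q [ 0.17  0.19  1.62 -0.    1.34  0.03]
```

```bash
python3 -m pendant '{"dp":[[20,45,0],[42,85,0],[64,130,20],[85,172,60],[106,215,100],[128,260,140],[128,260,178],[128,260,200],[128,260,208],[128,260,208]],"angular":[[0.1,0.2,0],[0.1,0.2,0],[0.1,0.2,0],[0.1,0.2,0],[0.1,0.2,0],[0.1,0.2,0],[0.1,0.2,0],[0.1,0.2,0],[0.1,0.2,0],[0.1,0.2,0]]}'
python3 - <<'E'
from g import *
from cell import optics
S=optics.capture('scene');crop(S,310,110,430,230,6,'pics/s9.png')
T=optics.capture('top');crop(T,360,130,460,220,6,'pics/t9.png')
rel([.664,-.1415,.026],down(.1413))
E
```

```text
time: 14.6
tcp_pos: [0.6626, -0.1411, 0.087]
ee_rot: [[0.99, 0.142, -0.007], [0.142, -0.99, 0.001], [-0.006, -0.002, -1.0]]
ft_force: [0.7, -0.8, -0.3]
opening: 0.0183
t 14.7 tcp [ 0.6648 -0.1411  0.0915] op 0.0188 F [-0.4 -0.1 -0.4]
dp [-0.9  0.2 65.5] ang [ 0.07 -0.07  0.12] q [-0.23  0.6   1.51 -0.    1.03 -0.37]
```

View pics/s9.png

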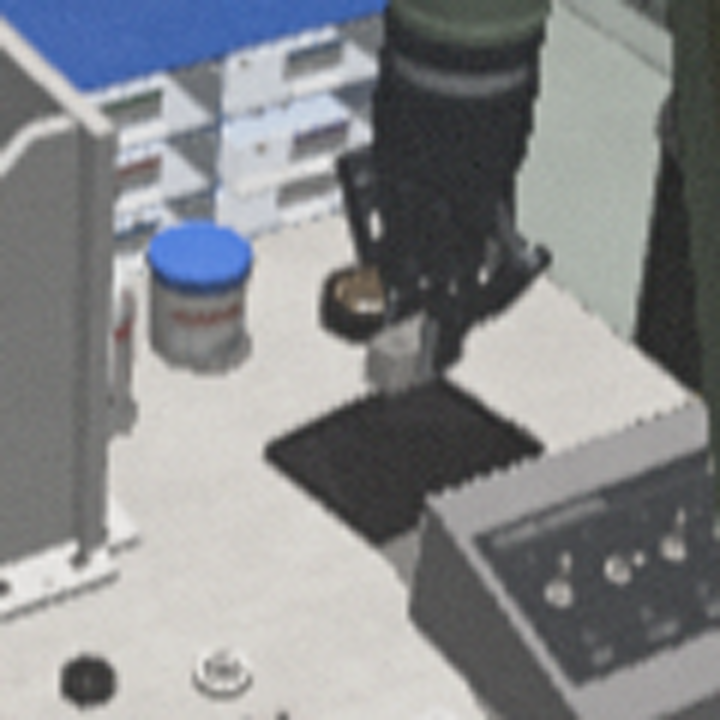

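View pics/t9.png

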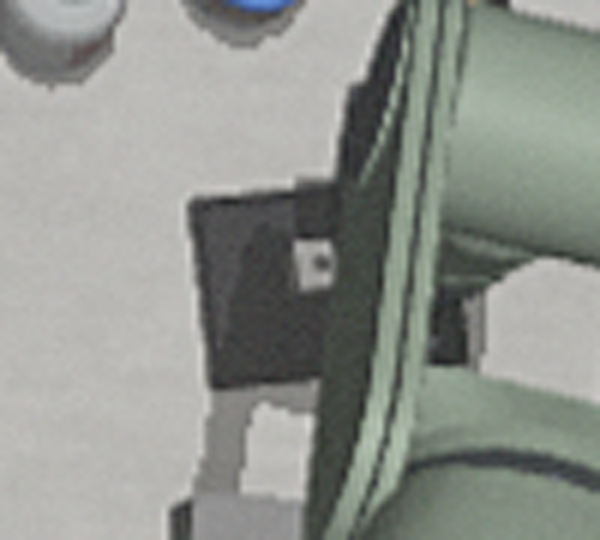

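```bash
python3 -m pendant '{"dp":[[-1,0,15],[-1,0,30],[-1,0,42],[-1,0,52],[-1,0,57],[-1,0,57]],"angular":[[0,0,0],[0,0,0],[0,0,0],[0,0,0],[0,0,0],[0,0,0]]}'
python3 -m pendant '{"dp":[[0,0,1],[0,0,2],[0,0,3],[0,0,4],[0,0,5]],"angular":[[0,0,0],[0,0,0],[0,0,0],[0,0,0],[0,0,0]]}'
```

```text
time: 15.3
tcp_pos: [0.6635, -0.1411, 0.0336]
ee_rot: [[0.99, 0.143, -0.0], [0.143, -0.99, -0.001], [-0.0, 0.001, -1.0]]
ft_force: [0.5, -0.7, -0.5]
opening: 0.0185
time: 15.8
tcp_pos: [0.6635, -0.1411, 0.0287]
ee_rot: [[0.99, 0.143, 0.0], [0.143, -0.99, -0.001], [0.0, 0.001, -1.0]]
ft_force: [-0.2, -0.7, -1.5]
opening: 0.0189
```

```bash
python3 -m pendant '{"dp":[[0,0,1],[0,0,2],[0,0,2]],"angular":[[0,0,0],[0,0,0],[0,0,0]]}'
python3 -m pendant '{"dp":[[0,0,1],[0,0,2],[0,0,2]],"angular":[[0,0,0],[0,0,0],[0,0,0]]}'
```

```text
time: 16.1
tcp_pos: [0.6635, -0.1411, 0.0265]
ee_rot: [[0.99, 0.143, -0.0], [0.143, -0.99, -0.001], [-0.0, 0.001, -1.0]]
ft_force: [-1.1, -0.7, -1.0]
opening: 0.0188
time: 16.4
tcp_pos: [0.6636, -0.1412, 0.0259]
ee_rot: [[0.99, 0.143, 0.001], [0.143, -0.99, -0.001], [0.001, 0.001, -1.0]]
ft_force: [-2.2, 0.3, 6.7]
opening: 0.0187
```

```bash
python3 -m pendant '{"dp":[[0,0,0],[0,0,0],[0,0,0],[0,0,0],[0,0,0]],"angular":[[0,0,0],[0,0,0],[0,0,0],[0,0,0],[0,0,0]]}' 32
python3 -m pendant '{"dp":[[0,0,-5],[0,0,-15],[0,0,-35],[0,0,-70],[0,0,-110],[0,0,-150],[-40,0,-190],[-80,0,-210],[-120,60,-230],[-150,100,-230]],"angular":[[0,0,0],[0,0,0],[0,0,0],[0,0,0],[0,0,0],[0,0,0],[0,0,0],[0,0,0],[0,0,0],[0,0,0]]}'
python3 -m pendant '{"dp":[[-40,40,0],[-80,80,0],[-120,120,0],[-120,120,0],[-120,120,0]],"angular":[[0,0,0],[0,0,0],[0,0,0],[0,0,0],[0,0,0]]}'
python3 - <<'E'
from g import *
from cell import optics,models
S=optics.capture('scene');crop(S,310,110,430,230,6,'pics/s10.png')
T=optics.capture('top');crop(T,180,130,460,270,2.8,'pics/t10.png');crop(T,380,150,450,205,10,'pics/t10z.png')
draw(S,lines(P,.5),190,180,310,300,5,'pics/s10b.png')
for c in (S,T):
  for l in ('spacer_block','valve_block'): print(l,[(b['box'],round(b['score'],2)) for b in models.boxes_of(c,l)[:2]])
rel([0,0,0])
E
```

```text
time: 16.9
tcp_pos: [0.6636, -0.1412, 0.0257]
ee_rot: [[0.99, 0.143, 0.0], [0.143, -0.99, -0.001], [0.0, 0.001, -1.0]]
ft_force: [0.2, 0.2, -0.5]
opening: 0.032
time: 17.9
tcp_pos: [0.5405, -0.24, 0.2573]
ee_rot: [[0.989, 0.145, 0.006], [0.145, -0.989, -0.003], [0.005, 0.004, -1.0]]
ft_force: [-0.6, -0.6, -0.8]
opening: 0.0319
time: 18.4
tcp_pos: [0.4373, -0.3784, 0.2582]
ee_rot: [[0.99, 0.141, 0.007], [0.141, -0.99, -0.005], [0.006, 0.006, -1.0]]
ft_force: [0.7, 1.3, 0.3]
opening: 0.0319
spacer_block [([368.6, 176.6, 16.3, 14.1], 0.53)]
valve_block []
spacer_block [([206.6, 201.3, 78.6, 74.7], 0.7), ([402.5, 175.8, 20.5, 5.3], 0.47)]
valve_block [([242.7, 209.0, 22.8, 26.3], 0.54), ([205.4, 200.1, 78.3, 79.0], 0.46)]
t 18.7 tcp [ 0.4401 -0.3751  0.2574] op 0.0319 F [0.4 0.3 0.2]
dp [-381.5 -436.9  253.3] ang [0. 0. 0.] q [-0.73  0.32  1.55  0.    1.27 -0.87]
```

View pics/s10.png

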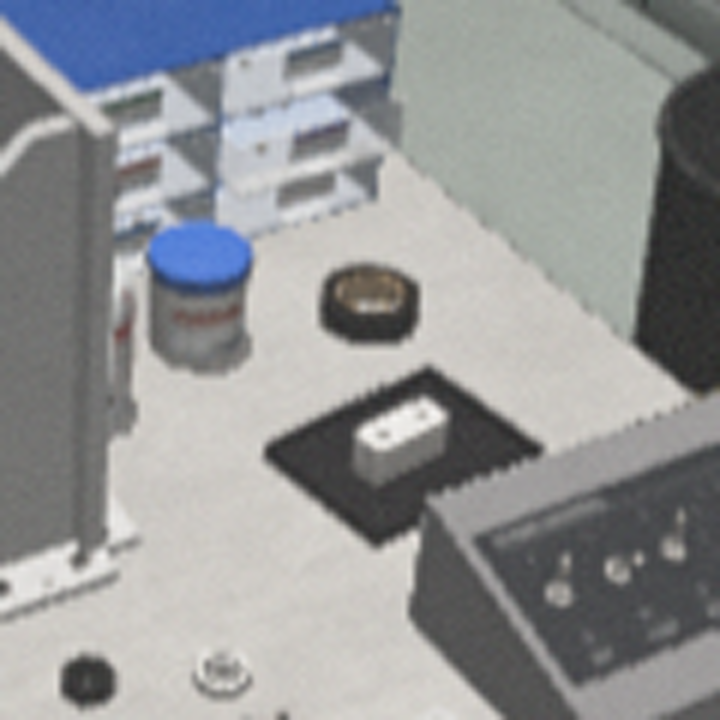

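View pics/t10z.png

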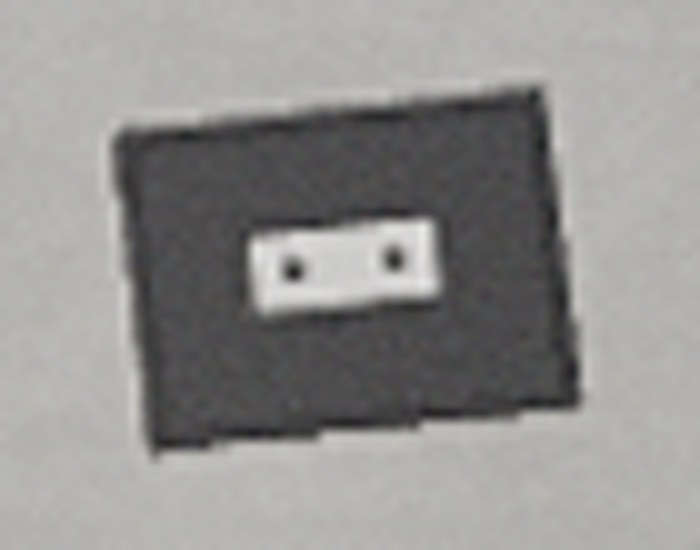

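View pics/s10b.png

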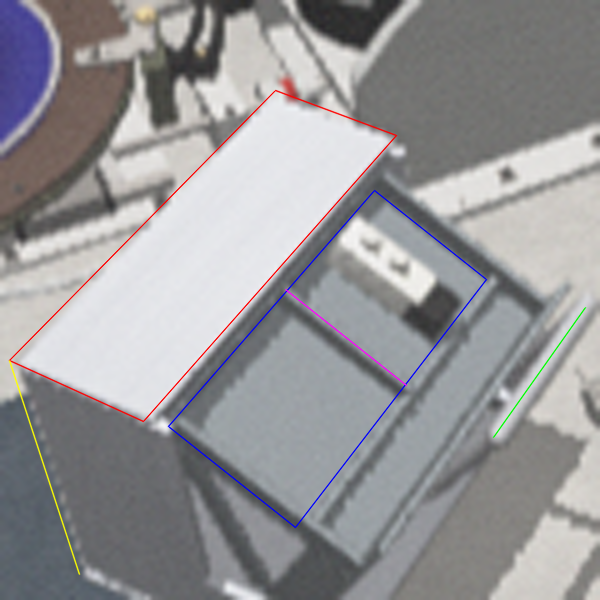

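The spacer sits flat with its holes up in the middle of the tray, around (345,265) in the tray crop. The bin is still fully forward with the valve in its lane, around (400,265) in the bin crop. The arm is clear of everything.

```bash
python3 - <<'E'
from cell import r,order
print(r.sense()['time']); print(order.hand_in())
E
```

```text
18.7
the job is handed in; nothing more can be done
None
```

I pulled the bin forward by its bar to the stop. I then gripped the spacer square to the tilted floor, lifted it out, and set it in the black tray. I handed in at 18.7 s of the 51 s allowed; the hand-in gives no verdict.

**Last checks, from both cameras:**
- **Spacer:** it stands upright with its holes up, well inside the tray. The first contact force when lowering it was about 7 N, at the height I expected.
- **Bin:** it is still tilted, and it matches the model drawn at 0.5 rad to within about 2 pixels. The stop pushed back with about 12 to 13 N when I reached it.
- **Valve block:** it is in its own lane and was not touched.
- **Robot:** the arm is clear, with about 0 N on the wrist. The highest wrist reading printed after any move was about 13 N.

**What disagreed or failed:**
- **Camera offset:** the two cameras differed by 4 to 9 mm on some positions, more than the 2 mm stated. I averaged them, and the grasp and placing both worked.
- **Grip reading:** the gripper read 18.7 mm on the 20 mm block.
- **Network misses:** the networks missed one of the blocks in some pictures. In the last top picture their best spacer box covered the whole bin. I checked those pictures by eye.

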